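# Seat a lens retaining ring with a two-pin spanner

## Robot

A 6-joint arm with a two-finger parallel gripper is mounted at the origin on a cart in front of the work surface, level with it; the furniture and walls round the work are solid. World frame = base frame: x ahead of the robot, y to its left, z up, the work surface at z = 0. Lengths are in m, angles in rad, forces in N, time in s.
With the tool pointing down it reaches from about 0.3 to 0.75 m from the base axis. Payload 8.5 kg.
Tool frame: the origin (TCP) lies at the very end of the fingers, on their centre line; the grasp point (between the pads) lies pinch_z behind it (pinch_z is the distance from the TCP to the grasp point, in m); z points along the fingers, y is the line along which they close (so a half turn about z gives the same grasp; the last joint's range is limited). The gripper opens to 88 mm and grips with 3 to 60 N. Pads are 18 mm wide; open, the fingers measure 123 mm over their backs; the gripper's body (75 mm by 187 mm) begins 45 mm behind the grasp point.
Start: joints at [-1.482, 0.381, 1.297, -0, 1.464, -0.215], TCP at [0.165, -0.525, 0.239] pointing down, gripper open.
Joint ranges: [-3.11, 3.11], [-0.89, 2.33], [0.22, 2.48], [-1.42, 4.56], [0.17, 2.85], [-2.88, 2.88]. Speed limits (rad/s): [2.39, 2.39, 3.14, 3.14, 3.14, 3.14].

## Interface

Orientations are given as a unit quaternion [x, y, z, w].
In Python, from station import reach, movel, set_joints, ungrasp, gripper_close, wait, ik, camera, camera_info, Unreachable, hand_in, get_time, get_q, get_qvel, get_tau, get_eef_pos, get_eef_rot, get_ft_force, get_ft_torque, get_finger_gap, get_grasp_force, pinch_z gives the robot as it stands. Calls block until the motion is done:
- reach(position, orientation): joint-space move of the TCP to a pose.
- movel(position, speed=0.15, ori=None): straight line of the TCP; ori=None keeps the orientation; speed is the mean speed in m/s.
- set_joints(angles): joint-space move.
- ungrasp() and gripper_close(): open the fingers fully, or close them until they stop; the grip force is fixed at half the most.
- wait(seconds).
- ik(position, orientation): joint angles nearest the present ones, or None.
- camera(name): name is "scene" or "side" or "wrist"; returns the picture (480x640x3 uint8, red, green, blue); there is no depth.
- camera_info(name): a dict with "fov_y" (degrees; the focal length in pixels is half the picture's height over the tangent of half this angle, whatever the lens; pixels are square), "cx", "cy" (the principal point, pixels), "position" and "orientation" of the camera in the world. Camera axes: x right, y up, looking along -z (the intrinsics and any distortion apply to the point x, -y, -z); pixel columns grow to the right and rows downward; lengths in m; the calibration is good to about 2 mm. A picture is of the moment at which its call begins: read the wrist's pose just before it. camera_info takes no time and is no camera call; for the wrist camera it gives the pose at the moment of the call.
A pose or a line that the arm cannot do raises Unreachable and nothing moves.
- hand_in(): hands the job in; it is judged then, once.
Readings, each from a call of its own:
- get_time(): time.
- get_q(): joint angles.
- get_qvel(): joint speeds.
- get_tau(): joint torques, N m.
- get_eef_pos(): TCP position.
- get_eef_rot(): TCP orientation.
- get_ft_force(): force on the tool from outside, world axes, zero at the start.
- get_ft_torque(): the same for the moment, N m.
- get_finger_gap(): finger opening in m.
- get_grasp_force(): force on a finger pad.
Only numpy, scipy, OpenCV 4.12 (cv2) and the standard library are available. Lean on these libraries where they do the work, as an engineer would, in place of code of your own. Each camera call takes 0.05 s, during which the arm holds its last target. There are 200 camera calls.

## Task

Take the two-pin spanner from its wooden rest, feel its pins fully into the two holes of the recessed ring in the lens barrel, and turn the ring clockwise (seen from above) until it is fully home, gently, so that the barrel neither gets a hard push nor turns in its clamp. Then stand the spanner upright back in its rest, and leave the loupe, the screwdriver and the tape roll where they are.

Things in the scene. Friction and masses are not known exactly. Their poses are not given: they have to be found in the camera images.
- holder: fixed clamp block on the desk, 96 x 98 x 30 mm with two grey jaws at its +y and -y sides, that holds an upright aluminium lens barrel in rubber-faced jaws. Origin: centre of its underside, on the barrel's axis; z up
- barrel: upright aluminium lens barrel, 65 mm outside diameter, rim 60 mm above the desk, bore 56 mm, with a retaining ring and lens in its mouth. Origin on its axis, 46 mm below the rim; z up; at the start its x axis is the holder's. Held by friction only: it turns in the clamp when more than about 0.6 N m is put on it
- barrel_rim (a point): point on the barrel's axis at the height of its rim, axes as the barrel's. The dark steel ring below it is 53 mm wide, 9 mm thick, bore 21 mm, with two round through holes (7 mm wide, 1 mm chamfers) 18 mm from the axis on opposite sides. At the start the line through the holes lies within 0.4 rad either side of the barrel's x axis; its angle is not measured: look or feel for it
- barrel_screw (a point): head of a small dark set-screw on the flank of the barrel, on its +x side, 36 mm from the axis; it shows whether the barrel turns
- ring_lift (a joint): height of the retaining ring above its home position, m; 0 = fully home. The ring runs on ramps: turned clockwise from above it sinks 3 mm per radian against about 0.1 N m of friction until it stops hard, its top then 7.6 mm below the rim. At the start it is 0.5 to 1.2 rad short of home; where it stops must be felt. Pins pressed hard on it drag it round
- spanner: loose two-pin spanner, about 0.16 kg, 78 mm tall. Two pins (5 mm diameter, 15 mm long, tips chamfered) stand down from a steel crossbar 66 x 16 x 14 mm along its x, 18 mm either side of the middle. Black handle on top, 30 mm along x, 20 mm along y, 28 to 78 mm above the pin tips, gripped across its 20 mm. Origin: midway between the pin tips; z up to the handle
- spanner_pins (a point): point midway between the two pin tips (the spanner's origin), axes as the spanner's. With the pins fully in the holes the crossbar rests on the barrel's rim and the tips are 15 mm below the rim
- spanner_handle (a point): middle of the handle, 60 mm above the pin tips, axes as the spanner's
- rest: fixed wooden rest, base 100 x 56 mm: two ledges 25 mm above the desk carry the ends of the spanner's crossbar, the pins hang in the gap between them; light-wood edges 7 to 10 mm above the ledges leave 16 mm of play in all along x and 11 mm along y. Origin: centre of its underside; x along the crossbar. The spanner may stand either way round
- rest_seat (a point): centre of the rest at ledge height, 25 mm above the desk; the pin tips of the standing spanner are 15 mm below it
- loupe: black eyepiece loupe, 41 mm wide, 30 mm tall, standing on the desk; origin: centre of its underside; leave alone
- screwdriver: black screwdriver, 199 mm long, lying on the desk; origin: centre of its underside; leave alone
- tape: roll of black tape, 62 mm wide, 19 mm tall, lying flat; origin: centre of its underside; leave alone
Things that resemble listed ones, but are neither listed nor needed, are in the scene too. What is shaped like the spanner but pink or red is not meant. There is more than one size of the rest; the job needs the larger.

How it is judged:
By the outcome, as a careful person would: the job done as asked, in the order asked, and still so for the second after the job is handed in, with the robot touching nothing.
It also fails if it takes over 72 s, if anything falls off the work surface, if the arm or the gripper's body presses on something with over 40 N, if the wrist force passes 120 N, or if a joint passes its speed limit or range.

## Working session

There is one attempt and no reset: what is moved stays moved. The work goes in short steps, each a Python script; the robot and the scene stay as the last script left them, time stands still between calls to the robot, and variables do not carry over. Pictures are saved under pics/ and viewed, at most 10 in all, crops included, and the job is handed in when it is done.

```bash
ls; mkdir -p pics
python3 - <<'E'
from station import *
import cv2
for n in ("scene","side","wrist"):
    print(n,camera_info(n)); cv2.imwrite(f"pics/{n}0.png",camera(n)[:,:,::-1])
print(get_time(),pinch_z,get_eef_rot(),get_finger_gap())
E
```

```text
pics
scene {'fov_y': 49.23127386873077, 'cx': 319.0660278778351, 'cy': 239.57576552714963, 'position': array([0.22693545, 0.60221907, 0.86630742]), 'orientation': array([-0.0890539 ,  0.32158248,  0.90522093, -0.26311438])}
side {'fov_y': 55.2642938316774, 'cx': 316.88411963196694, 'cy': 231.94673067604572, 'position': array([0.0070092 , 0.87351612, 0.60916846]), 'orientation': array([-0.14687995,  0.49927615,  0.81145195, -0.26588595])}
wrist {'fov_y': 61.96268099674085, 'cx': 319.33239664011506, 'cy': 236.99565190500417, 'position': array([ 0.23314225, -0.50392089,  0.38486888]), 'orientation': array([-0.11256455,  0.08336202, -0.58674822,  0.79756287])}
0.15 0.0187 [ 9.88487746e-01  1.51300062e-01  3.16472790e-05 -5.16616735e-04] 0.0882626613432908
```

View pics/scene0.png

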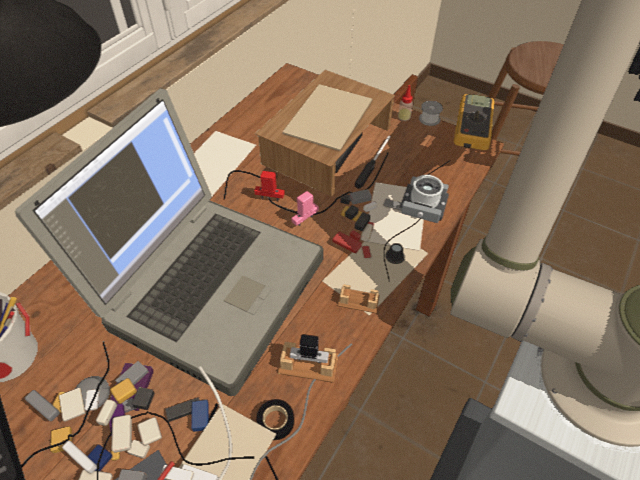

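View pics/side0.png

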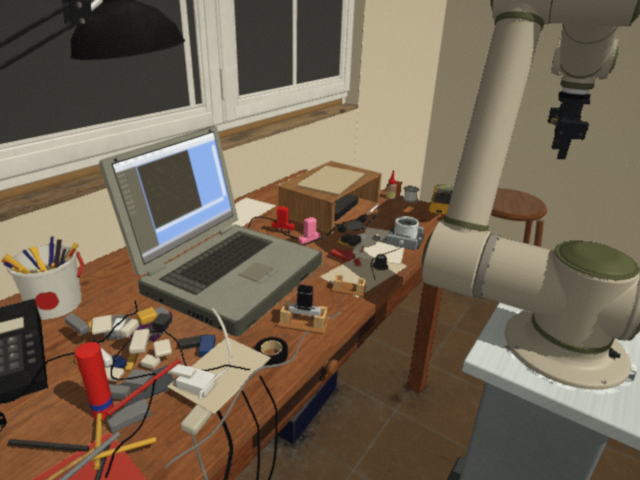

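Scene picture: the black-handled spanner stands in the larger rest at (308,355). Could be mistaken for it: the pink one (305,208) and the red one (268,185). The smaller empty rest is at (357,298). The barrel is at (428,190), the loupe at (396,254), the tape at (275,418) and the screwdriver at (373,165). I choose (308,355) and check it in a crop.

```bash
cat > h.py <<'E'
from station import *
import numpy as np, cv2
from scipy.spatial.transform import Rotation as R
def ray(info,u,v):
    f=240/np.tan(np.radians(info['fov_y']/2))
    d=R.from_quat(info['orientation']).apply([(u-info['cx'])/f,-(v-info['cy'])/f,-1])
    return info['position'],d/np.linalg.norm(d)
def plane(info,u,v,z):
    p,d=ray(info,u,v); return p+d*(z-p[2])/d[2]
def proj(info,P):
    f=240/np.tan(np.radians(info['fov_y']/2))
    c=R.from_quat(info['orientation']).inv().apply(np.array(P)-info['position'])
    return np.stack([info['cx']-f*c[...,0]/c[...,2],info['cy']+f*c[...,1]/c[...,2]],-1)
def tri(i1,uv1,i2,uv2):
    a,d=ray(i1,*uv1);b,e=ray(i2,*uv2)
    s=np.linalg.lstsq(np.stack([d,-e],1),b-a,rcond=None)[0]
    return (a+d*s[0]+b+e*s[1])/2,np.linalg.norm(a+d*s[0]-b-e*s[1])
def down(yaw):  # tool z down, tool y axis at angle yaw in the world
    return R.from_matrix(np.array([[np.sin(yaw),np.cos(yaw),0],[-np.cos(yaw),np.sin(yaw),0],[0,0,-1]])).as_quat()
E
python3 - <<'E'
from h import *
s=camera_info("scene");d=camera_info("side")
for n,a,b in (("handle top",(309,338),(305,288)),("barrel rim",(429,184),(406,222))):
    print(n,tri(s,a,d,b))
for n,a,z in (("spanner",(309,339),.088),("rest",(308,362),.03),("barrel",(429,184),.06),("loupe",(396,250),.03),("smallrest",(357,298),.02),("tape",(275,418),.019),("pink",(305,196),.08),("boxcorner",(335,190),.0),("laptop corner",(231,390),.02),("laptop c2",(321,250),.02)): print(n,plane(s,*a,z).round(3))
w=camera_info("wrist");Rt=R.from_quat(get_eef_rot())
print("cam in tool",Rt.inv().apply(w['position']-get_eef_pos()),(Rt.inv()*R.from_quat(w['orientation'])).as_matrix().round(3), "tool y",Rt.as_matrix()[:,1])
im=cv2.imread("pics/scene0.png");
c=np.hstack([cv2.resize(im[y-40:y+40,x-40:x+40],(400,400),interpolation=cv2.INTER_CUBIC) for x,y in((308,355),(425,195))])
cv2.imwrite("pics/crop1.png",c)
E
```

```text
handle top (array([0.46077663, 0.25084153, 0.0839638 ]), np.float64(0.0005582077561494173))
barrel rim (array([ 0.45425822, -0.21597981,  0.05571587]), np.float64(0.004004701038694494))
spanner [0.459 0.254 0.088]
rest [0.453 0.267 0.03 ]
barrel [ 0.452 -0.213  0.06 ]
loupe [ 0.437 -0.035  0.03 ]
smallrest [0.449 0.102 0.02 ]
tape [0.448 0.374 0.019]
pink [ 0.648 -0.022  0.08 ]
boxcorner [ 0.643 -0.139  0.   ]
laptop corner [0.538 0.375 0.02 ]
laptop c2 [0.569 0.04  0.02 ]
cam in tool [ 0.07173346  0.00064136 -0.14662897] [[-0.002  0.961  0.278]
 [ 1.     0.002  0.   ]
 [-0.     0.278 -0.961]] tool y [ 0.29911655 -0.95421605 -0.00101176]
```

View pics/crop1.png

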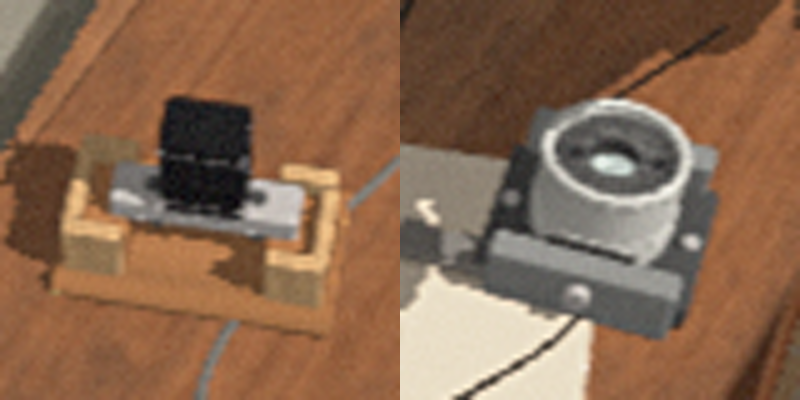

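Crop: on the left, the black-handled steel spanner sits in the large rest. On the right, the barrel is in its clamp, with the ring holes as dark spots at about (568,160) and (660,158). I look closer at the barrel, then the spanner.

Run:
```python
from h import *
import json
out={}
for n,p in (("bar",(0.452,-0.213,0.21)),("spa",(0.458,0.254,0.22))):
    reach(p,down(-np.pi/2)) ; wait(0.2)
    i=camera_info("wrist"); im=camera("wrist")[:,:,::-1]
    cv2.imwrite(f"pics/{n}.png",im); out[n]={k:np.array(v).tolist() for k,v in i.items()}
    print(n,get_time(),get_eef_pos().round(4),get_q().round(2))
json.dump(out,open("info.json","w"))
a,b=[cv2.imread(f"pics/{n}.png") for n in("bar","spa")]
cv2.imwrite("pics/two.png",np.hstack([a[:,120:520],b[:,120:520]]))
```

```text
Traceback (most recent call last):
  File "h.py", line 19, in down
    return R.from_matrix(np.array([[np.sin(yaw),np.cos(yaw),0],[-np.cos(yaw),np.sin(yaw),0],[0,0,-1]])).as_quat()
           ~~~~~~~~~~~~~^^^^^^^^^^^^^^^^^^^^^^^^^^^^^^^^^^^^^^^^^^^^^^^^^^^^^^^^^^^^^^^^^^^^^^^^^^^^^^^
  File "scipy/spatial/transform/_rotation.pyx", line 1143, in scipy.spatial.transform._rotation.Rotation.from_matrix
ValueError: Non-positive determinant (left-handed or null coordinate frame) in rotation matrix 0: [[-1.000000e+00  6.123234e-17  0.000000e+00]
 [-6.123234e-17 -1.000000e+00  0.000000e+00]
 [ 0.000000e+00  0.000000e+00 -1.000000e+00]].
```

```bash
sed -i 's/\[\[np.sin(yaw),np.cos(yaw),0\],\[-np.cos(yaw),np.sin(yaw),0\]/[[-np.sin(yaw),np.cos(yaw),0],[np.cos(yaw),np.sin(yaw),0]/' h.py
python3 - <<'E'
from h import *
import json
out={}
for n,p in (("bar",(0.452,-0.213,0.21)),("spa",(0.458,0.254,0.22))):
    reach(p,down(-np.pi/2)) ; wait(0.2)
    i=camera_info("wrist"); im=camera("wrist")[:,:,::-1]
    cv2.imwrite(f"pics/{n}.png",im); out[n]={k:np.array(v).tolist() for k,v in i.items()}
    print(n,get_time(),get_eef_pos().round(4),get_q().round(2))
json.dump(out,open("info.json","w"))
a,b=[cv2.imread(f"pics/{n}.png") for n in("bar","spa")]
cv2.imwrite("pics/two.png",np.hstack([a[:,120:520],b[:,120:520]]))
E
```

```text
bar 1.9667 [ 0.4519 -0.2135  0.21  ] [-0.68  0.32  1.48 -0.    1.34  0.89]
spa 3.925 [0.4583 0.2535 0.22  ] [ 0.28  0.35  1.4  -0.    1.39  1.85]
```

View pics/two.png

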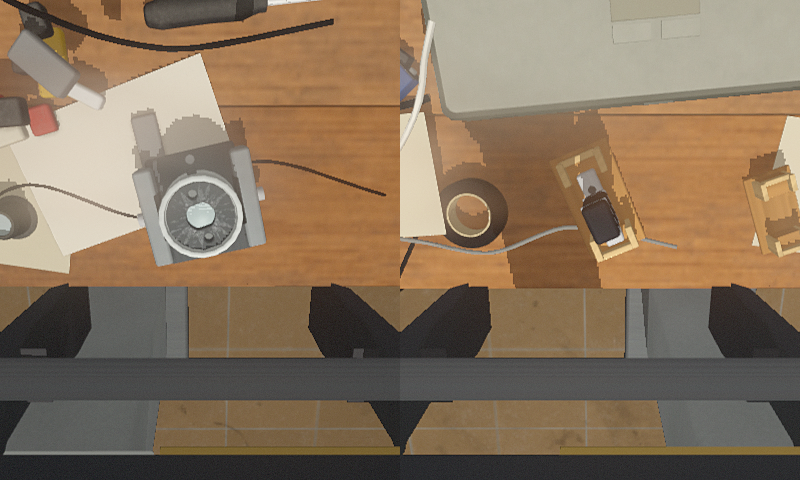

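Left: barrel rim at full-frame (320,215), with dark holes near (313,192) and (329,236). Right: spanner handle at (320,215) in the large rest, crossbar running from (308,175) to (338,245). Now I measure these.

Run:
```python
from h import *
import json
I=json.load(open("info.json"))
I={k:{a:np.array(b) for a,b in v.items()} for k,v in I.items()}
a=cv2.imread("pics/bar.png");b=cv2.imread("pics/spa.png")
# predicted rim ellipse fit: bright rim mask
x0,y0=270,165
g=cv2.cvtColor(a,cv2.COLOR_BGR2GRAY)
c=cv2.resize(a[y0:y0+100,x0:x0+100],(400,400),interpolation=cv2.INTER_CUBIC)
m=(g>170).astype(np.uint8);m[:165]=0;m[262:]=0;m[:,:275]=0;m[:,365:]=0
cs,_=cv2.findContours(m,cv2.RETR_EXTERNAL,cv2.CHAIN_APPROX_NONE)
k=max(cs,key=lambda q:cv2.contourArea(cv2.convexHull(q)))
e=cv2.fitEllipse(cv2.convexHull(k));print("rim",e, plane(I["bar"],*e[0],.06))
# dark spots on ring
for t in (40,55,70):
    d=((g<t)*255).astype(np.uint8); yy,xx=np.mgrid[:480,:640]
    d[np.hypot(xx-e[0][0],yy-e[0][1])>34]=0
    n,l,s,ce=cv2.connectedComponentsWithStats(d)
    print(t,[(s[j,4],ce[j].round(1)) for j in range(1,n) if s[j,4]>15])
h=cv2.cvtColor(b,cv2.COLOR_BGR2HSV)
d=((h[:,:,2]<75)*255).astype(np.uint8);d[:180]=0;d[250:]=0;d[:,:285]=0;d[:,370:]=0
cs,_=cv2.findContours(d,cv2.RETR_EXTERNAL,cv2.CHAIN_APPROX_NONE)
for k in cs:
    if cv2.contourArea(k)>100: r=cv2.minAreaRect(k);print("handle",cv2.contourArea(k),r,plane(I["spa"],*r[0],.088))
c2=cv2.resize(b[y0:y0+100,x0:x0+100],(400,400),interpolation=cv2.INTER_CUBIC)
cv2.imwrite("pics/crop2.png",cv2.convertScaleAbs(np.hstack([c,c2]),alpha=1.4))
```

```text
rim ((320.1882019042969, 216.45188903808594), (81.87055969238281, 84.28571319580078), 90.44176483154297) [ 0.4542834  -0.21483113  0.06      ]
40 []
55 []
70 [(np.int32(32), array([320.2, 226.6]))]
handle 525.5 ((321.7241516113281, 221.18966674804688), (39.78585433959961, 29.80656623840332), 66.80140686035156) [0.46154323 0.25113631 0.088     ]
```

View pics/crop2.png

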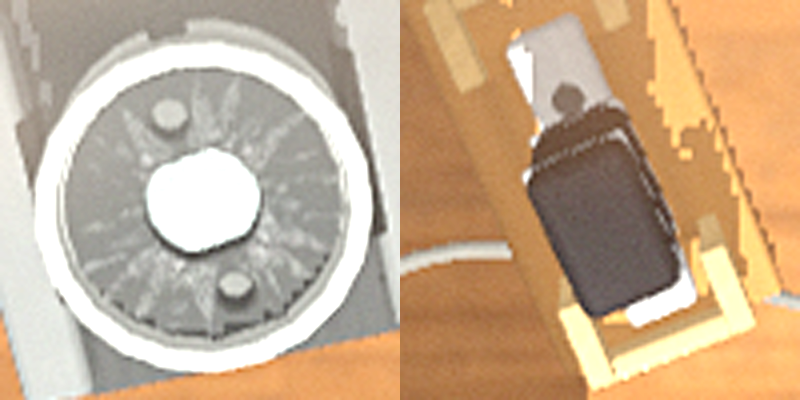

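Crop: holes at full-frame (312,194.3) and (329,236.8). The handle top centre is about (322,221.5), and the crossbar edge direction is (115,285) px. Now I compute the angles, grasp and lift.

Run:
```python
from h import *
import json
I=json.load(open("info.json"))
I={k:{a:np.array(b) for a,b in v.items()} for k,v in I.items()}
C=lambda u,v:(270+u/4,165+v/4)
h1=plane(I["bar"],*C(168,117),.055);h2=plane(I["bar"],*C(236,287),.055)
print("holes",h1,h2,"mid",(h1+h2)/2,"dist",np.linalg.norm(h1-h2),"ang",np.arctan(np.divide(*(h1-h2)[1::-1])))
p,q=plane(I["spa"],*C(175,15),.039),plane(I["spa"],*C(290,300),.039)
ang=np.arctan2((p-q)[1],(p-q)[0]);print("bar ang",ang,np.linalg.norm(p-q))
cs=[plane(I["spa"],*C(*c),.088) for c in((128,180),(232,140),(280,275),(197,315))]
print("handle",np.mean(cs,0),[np.linalg.norm(cs[i]-cs[i-1]).round(4) for i in range(4)])
t0=get_time();o=down(-np.pi/2+ang)
x,y=0.4612,0.2508
reach((x,y,.13),o);movel((x,y,.0513),.1);print(get_time()-t0,get_ft_force().round(2))
gripper_close();print(get_finger_gap(),get_grasp_force(),get_ft_force().round(2),get_ft_torque().round(3),get_time())
movel((x,y,.0533),.05);print(get_ft_force().round(2),get_time())
movel((x,y,.14),.15);print(get_finger_gap(),get_eef_pos(),get_ft_force().round(2),get_ft_torque().round(3),get_time())
cv2.imwrite("pics/held.png",camera("wrist")[:,:,::-1])
```

```text
holes [ 0.47047961 -0.20863947  0.055     ] [ 0.43674532 -0.22172636  0.055     ] mid [ 0.45361246 -0.21518291  0.055     ] dist 0.036183822900415864 ang 0.3700670137216092
bar ang 0.38017465289882424 0.06514832337343669
handle [0.46087199 0.25068122 0.088     ] [np.float64(0.028), np.float64(0.0198), np.float64(0.0263), np.float64(0.0168)]
1.3917000000000002 [-0.57  0.11 -0.71]
0.019739534221568593 29.665125980973244 [ 0.08  0.75 -0.45] [ 0.023 -0.034  0.018] 6.35
[-0.39 -0.58 -1.81] 6.6
0.019565838136605913 [0.46072864 0.25065896 0.1392011 ] [ 0.61  0.07 -1.82] [ 0.    -0.014 -0.013] 7.325
```

View pics/held.png

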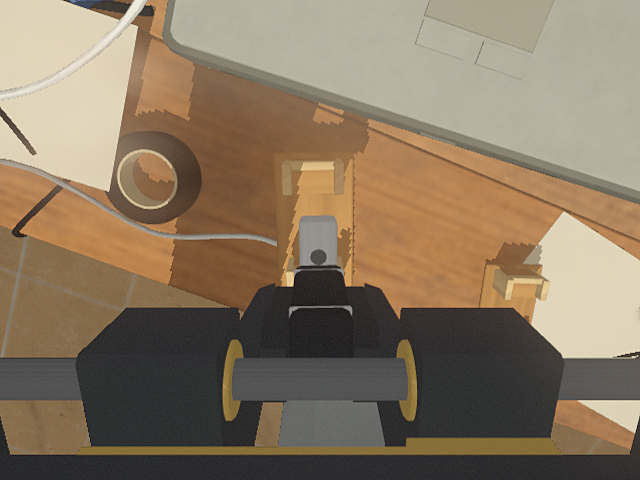

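The spanner is held squarely: pin-head dot at (318,257), crossbar end at (319,215). I compute its offset in the hand and carry it over the barrel.

Run:
```python
from h import *
i=camera_info("wrist");p=get_eef_pos();Rt=R.from_quat(get_eef_rot())
P=plane(i,318,257,p[2]-.0123);E=plane(i,318.5,215.5,p[2]-.0123)
print("pin in tool",Rt.inv().apply(P-p).round(4),"end",Rt.inv().apply(E-p).round(4),Rt.as_matrix().round(3))
o=down(-np.pi/2+.370)
x,y=.4537,-.2150
reach((x,y,.15),o);wait(.2);print(get_time(),get_eef_pos().round(4),get_ft_force().round(2))
movel((x,y,.1055),.1);wait(.1)
print(get_time(),get_eef_pos().round(4),get_ft_force().round(2),get_ft_torque().round(3))
i=camera_info("wrist");im=camera("wrist")[:,:,::-1];cv2.imwrite("pics/over.png",im)
p=get_eef_pos();Rt=R.from_quat(get_eef_rot())
for d in(.0,.018): print(proj(i,p+Rt.apply([.018,0,0])+[0,0,-.0123-0.0]),proj(i,(p[0]+.018*np.cos(.37),p[1]+.018*np.sin(.37),.055)))
cv2.imwrite("pics/overc.png",cv2.resize(im[140:340,220:420],(600,600),interpolation=cv2.INTER_CUBIC))
```

```text
pin in tool [0.017  0.0001 0.0123] end [0.0349 0.0003 0.0122] [[ 0.929  0.371 -0.002]
 [ 0.371 -0.929 -0.001]
 [-0.002 -0.    -1.   ]]
9.275 [ 0.454  -0.2144  0.15  ] [ 0.01  0.11 -2.2 ]
9.9667 [ 0.4541 -0.2152  0.1062] [ 0.68  0.69 -1.18] [-0.035  0.011  0.   ]
[317.70263734 254.77837739] [317.88100643 230.53671521]
[317.70263734 254.77837739] [317.88100643 230.53671521]
```

View pics/overc.png

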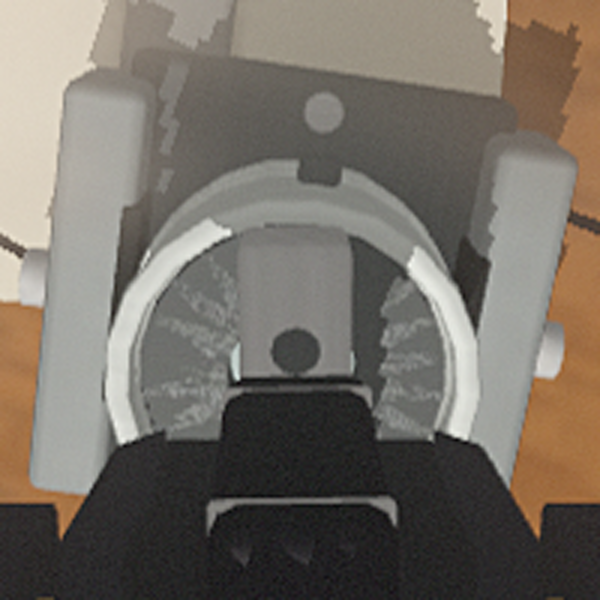

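The crossbar is centred over the ring and the set-screw shows at crop (320,172). I feel downwards.

```bash
cat >> h.py <<'E'
def ft(n=4):
    a=[]
    for _ in range(n): a.append(np.r_[get_ft_force(),get_ft_torque()]); wait(.01)
    return np.mean(a,0)
E
python3 - <<'E'
from h import *
x,y=.4537,-.2150
b=ft();t=get_time()
z=.1055
while z>.084:
    z-=.001 if z>.0975 else .0005
    movel((x,y,z),.02);f=ft(3)-b
    print(round(z,4),get_eef_pos().round(4),f.round(2))
    if f[2]>4: break
print(get_time()-t,get_time())
E
```

```text
0.1045 [ 0.4537 -0.215   0.1046] [ 0.11 -0.18 -0.37 -0.03 -0.02 -0.02]
0.1035 [ 0.4537 -0.215   0.1034] [-0.32  0.39 -0.46  0.03 -0.02 -0.02]
0.1025 [ 0.4537 -0.215   0.1025] [-0.5  -0.05 -0.4  -0.01  0.   -0.  ]
0.1015 [ 0.4537 -0.215   0.1015] [-0.08 -0.42  0.02 -0.02 -0.01 -0.  ]
0.1005 [ 0.4537 -0.215   0.1005] [-0.15 -0.38 -0.23  0.03  0.01 -0.01]
0.0995 [ 0.4537 -0.215   0.0995] [ 0.21  0.22  0.11  0.01 -0.02 -0.02]
0.0985 [ 0.4537 -0.215   0.0985] [ 0.25 -0.44 -0.19 -0.03 -0.01 -0.01]
0.0975 [ 0.4537 -0.215   0.0975] [-0.18  0.16 -0.09  0.   -0.04 -0.02]
0.097 [ 0.4537 -0.215   0.097 ] [-0.1  -0.34 -0.22 -0.03  0.03 -0.06]
0.0965 [ 0.4537 -0.215   0.0965] [-0.2   0.35 -0.36  0.   -0.01 -0.03]
0.096 [ 0.4537 -0.215   0.096 ] [ 0.15 -0.43 -0.41  0.03 -0.03 -0.  ]
0.0955 [ 0.4537 -0.215   0.0955] [-0.32 -0.28 -0.67 -0.    0.02 -0.  ]
0.095 [ 0.4537 -0.215   0.095 ] [ 0.49  0.02  0.26  0.01 -0.01 -0.06]
0.0945 [ 0.4537 -0.215   0.0945] [-0.35 -0.17 -0.16 -0.01  0.02 -0.03]
0.094 [ 0.4537 -0.215   0.094 ] [-0.05 -0.3  -0.01  0.03 -0.02  0.01]
0.0935 [ 0.4537 -0.215   0.0935] [ 0.54
[... 412 characters left out ...]
905] [ 0.62 -0.26 -0.55 -0.01 -0.04 -0.  ]
0.09 [ 0.4537 -0.215   0.09  ] [ 0.04 -0.71  0.01 -0.02 -0.02 -0.02]
0.0895 [ 0.4537 -0.215   0.0895] [-0.09  0.13 -0.74 -0.03 -0.   -0.04]
0.089 [ 0.4537 -0.215   0.089 ] [-0.36  0.34  0.05 -0.01 -0.02 -0.02]
0.0885 [ 0.4537 -0.215   0.0885] [-0.19 -0.16 -0.11  0.02  0.01 -0.  ]
0.088 [ 0.4537 -0.215   0.088 ] [-0.11 -0.02 -0.75 -0.03  0.02  0.01]
0.0875 [ 0.4537 -0.215   0.0875] [-0.08 -0.14 -0.41  0.03 -0.   -0.02]
0.087 [ 0.4537 -0.215   0.087 ] [ 0.21 -0.28 -0.06 -0.02 -0.01 -0.04]
0.0865 [ 0.4537 -0.215   0.0865] [-0.01  0.04  0.52 -0.03 -0.02 -0.03]
0.086 [ 0.4537 -0.215   0.0863] [-0.88  0.92  5.32  0.13  0.17 -0.01]
8.524999999999999 18.575
```

The pins are fully in: contact at TCP 0.0863 puts the tips at 0.045, the crossbar resting on the rim. I back off slightly and turn clockwise in small steps, watching torque and side force.

Run:
```python
from h import *
x,y,z=.4537,-.2150,.0866
movel((x,y,z),.02);b=ft(6);t=get_time();print(b.round(2))
a=.370
for k in range(14):
    a-=.03; t=get_time()
    movel((x,y,z),.05,down(-np.pi/2+a));f=ft(3)-b
    print(round(a,3),round(get_time()-t,2),(get_eef_pos()-[x,y,z]).round(4),f.round(2))
    if abs(f[5])>.28 or np.hypot(*f[:2])>5: break
print(get_time())
```

```text
[-0.12  0.15 -0.79 -0.01 -0.03  0.02]
0.34 0.27 [-0.      0.     -0.0001] [ 0.21 -0.01 -0.76 -0.    0.03  0.  ]
0.31 0.28 [-0.      0.     -0.0001] [-0.26 -0.16 -0.61  0.02  0.02 -0.04]
0.28 0.27 [-0. -0. -0.] [ 0.03 -0.32 -1.13 -0.09  0.05  0.  ]
0.25 0.28 [-0.0001 -0.     -0.    ] [-0.24 -0.9  -1.95 -0.13  0.11  0.06]
0.22 0.27 [-0.     -0.     -0.0001] [-0.61 -1.46 -2.7  -0.16  0.08  0.07]
0.19 0.27 [ 0. -0. -0.] [-0.68 -1.39 -2.87 -0.2   0.1   0.05]
0.16 0.28 [ 0. -0.  0.] [-0.24 -1.25 -2.95 -0.25  0.11  0.05]
0.13 0.27 [ 0. -0.  0.] [-0.22 -1.75 -2.98 -0.26  0.11  0.04]
0.1 0.28 [ 0. -0.  0.] [-0.34 -1.88 -2.91 -0.27  0.13  0.03]
0.07 0.27 [ 0. -0.  0.] [-0.14 -1.58 -3.24 -0.3   0.11  0.04]
0.04 0.27 [ 0. -0.  0.] [-0.71 -1.7  -3.16 -0.38  0.14  0.07]
0.01 0.28 [ 0. -0.  0.] [ 0.17 -2.09 -2.49 -0.38  0.15  0.06]
-0.02 0.27 [ 0. -0.  0.] [-0.55 -2.14 -3.41 -0.43  0.17  0.06]
-0.05 0.28 [ 0. -0.  0.] [-0.55 -2.89 -3.35 -0.45  0.19  0.02]
22.725
```

Run:
```python
from h import *
b=np.array([-0.12,0.15,-0.79,-.01,-.03,.02])
x,y,z=.4537,-.2150,.0866
a=-.05; f=ft(3)-b
for k in range(34):
    a-=.03
    x+=np.clip(.0001*f[0],-.0002,.0002); y+=np.clip(.0001*f[1],-.0002,.0002); z+=np.clip(.00003*f[2],-.0001,.0001); z=max(z,.0862)
    movel((x,y,z),.05,down(-np.pi/2+a));f=ft(3)-b
    r=R.from_quat(get_eef_rot()).as_matrix(); 
    print(round(a,3),np.arctan2(r[1,0],r[0,0]).round(4),np.round([x,y,z],4),f.round(2))
    if abs(f[5])>.25 or np.hypot(*f[:2])>6: break
print(get_time(),get_finger_gap())
```

```text
-0.08 -0.0789 [ 0.4536 -0.2152  0.0865] [-0.88 -1.97 -2.71 -0.33  0.11  0.04]
-0.11 -0.1089 [ 0.4535 -0.2154  0.0864] [ 0.57 -1.48 -2.66 -0.08  0.06  0.05]
-0.14 -0.1389 [ 0.4536 -0.2155  0.0863] [-0.41  0.36 -1.48  0.16  0.07  0.02]
-0.17 -0.1689 [ 0.4536 -0.2155  0.0863] [-0.07  0.75 -0.87  0.24  0.07  0.08]
-0.2 -0.1989 [ 0.4536 -0.2154  0.0863] [ 0.09  0.85 -0.87  0.22  0.08  0.08]
-0.23 -0.2289 [ 0.4536 -0.2153  0.0862] [0.15 0.57 0.9  0.17 0.11 0.06]
-0.26 -0.2589 [ 0.4536 -0.2153  0.0863] [-0.22  0.1   0.31  0.09  0.17  0.1 ]
-0.29 -0.2889 [ 0.4536 -0.2153  0.0863] [-0.33  0.23  0.66  0.    0.18  0.08]
-0.32 -0.3189 [ 0.4535 -0.2153  0.0863] [-0.43 -0.61  0.32 -0.08  0.17  0.11]
-0.35 -0.349 [ 0.4535 -0.2153  0.0863] [-0.11 -0.8   0.69 -0.09  0.13  0.08]
-0.38 -0.379 [ 0.4535 -0.2154  0.0863] [ 0.08 -0.54  0.64 -0.06  0.11  0.08]
-0.41 -0.409 [ 0.4535 -0.2155  0.0864] [ 0.18 -0.09  0.04 -0.02  0.15  0.09]
-0.44 -0.439 [ 0.4535 -0.2155  0.0864] [-0.21 -0.77  0.72 -0.02  0.17  0.11]
-0.47 -0.4689 [ 0.4535 -0.2155  0.0864] [-0.61  0.16 -0.56  0.    0.18  0.07]
-0.5 -0.499 [ 0.4534 -0.2155  0.0864] [-0.85  0.15 -0.33  0.05  0.15  0.07]
-0.53 -0.5289 [ 0.4533 -0.2155  0.0863] [-0.21 -0.15  0.33  0.08  0.14  0.08]
-0.56 -0.559 [ 0.4533 -0.2155  0.0864] [-0.42  0.03 -0.51  0.1   0.12  0.11]
-0.59 -0.589 [ 0.4533 -0.2155  0.0863] [-0.3  -0.05 -0.32  0.04  0.11  0.04]
-0.62 -0.6189 [ 0.4532 -0.2155  0.0863] [-0.73 -0.24 -0.18  0.07  0.06  0.07]
-0.65 -0.649 [ 0.4532 -0.2155  0.0863] [-0.15 -0.34 -0.35  0.11  0.12  0.09]
-0.68 -0.6789 [ 0.4532 -0.2156  0.0863] [ 0.22  0.59 -0.27  0.11  0.04  0.08]
-0.71 -0.7089 [ 0.4532 -0.2155  0.0863] [ 0.06 -0.09  0.11  0.06  0.16  0.1 ]
-0.74 -0.7387 [ 0.4532 -0.2155  0.0863] [-1.05 -0.16  0.71  0.07  0.18  0.25]
29.075 0.020118502750280633
```

Torque jumps from 0.09 to 0.25 after about 1.0 rad of turning, so this is the stop. I confirm with two small steps, relax, then withdraw.

Run:
```python
from h import *
b=np.array([-0.12,0.15,-0.79,-.01,-.03,.02])
x,y,z=.4532,-.2155,.0864
def go(a,z=z):
    movel((x,y,z),.05,down(-np.pi/2+a));f=ft(5)-b;print(round(a,3),f.round(2),round(get_finger_gap(),5));return f
a=-.74
for k in range(4):
    a-=.012
    if go(a)[5]>.36: break
top=a
while True:
    a+=.02
    if go(a)[5]<.04 or a>top+.12: break
for zz in (.088,.090,.093): f=go(a,zz)
movel((x,y,.15),.12);print(get_time(),ft(3).round(2))
i=camera_info("wrist");print(get_eef_pos().round(4))
```

```text
-0.752 [-0.83 -0.74 -0.9   0.04  0.25  0.39] 0.01985
-0.732 [-0.55 -0.31 -1.31  0.03  0.21  0.13] 0.01985
-0.712 [-0.35 -0.17 -0.32  0.01  0.2   0.03] 0.01981
-0.712 [-1.08 -0.64 -0.55  0.03  0.21  0.02] 0.01982
-0.712 [-0.47 -0.8  -0.23 -0.    0.21 -0.02] 0.01938
-0.712 [ 0.19 -0.43 -0.62  0.08  0.03 -0.03] 0.01975
31.45 [-0.33 -0.31 -1.95  0.09 -0.03 -0.03]
[ 0.4529 -0.2152  0.1492]
```

The stop is firm: 0.39 N m, well under the 0.6 limit. Returning the spanner to its rest where it stood.

Run:
```python
from h import *
cv2.imwrite("pics/t.png",camera("wrist")[:,:,::-1])
o=down(-np.pi/2+.380);x,y=.4609,.2507
reach((x,y,.14),o);wait(.2)
movel((x,y,.06),.1);b=ft(5);z=.06
while z>.0498:
    z-=.001 if z>.053 else .0004
    movel((x,y,z),.02);f=ft(3)-b
    if abs(f[2])>2.5 or np.hypot(*f[:2])>5: break
print(round(z,4),get_eef_pos().round(4),f.round(2),get_time())
```

```text
0.051 [0.4609 0.2507 0.0513] [-1.38  0.1   4.59 -0.12  0.2   0.03] 37.725
```

Run:
```python
from h import *
x,y=.4609,.2507
movel((x,y,.0513),.02);ungrasp();print(get_finger_gap(),ft(3).round(2))
movel((x,y,.20),.12);reach((.458,.254,.22),down(-np.pi/2));wait(.2)
b=camera("wrist")[:,:,::-1];cv2.imwrite("pics/spa2.png",b)
reach((.452,-.213,.21),down(-np.pi/2));wait(.3)
a=camera("wrist")[:,:,::-1];cv2.imwrite("pics/bar2.png",a);print(get_time())
c=lambda im:cv2.resize(im[140:260,260:380],(400,400),interpolation=cv2.INTER_CUBIC)
cv2.imwrite("pics/fin.png",cv2.convertScaleAbs(np.hstack([c(a),c(b)]),alpha=1.3))
# barrel rotation check: dark set-screw before/after
cv2.imwrite("pics/fin0.png",c(cv2.imread("pics/bar.png")))
top=lambda im:cv2.cvtColor(im,cv2.COLOR_BGR2GRAY)[160:185,285:355].astype(float)
for im in(cv2.imread("pics/bar.png"),a):
    g=top(im);r,cc=np.unravel_index(np.argsort(g.ravel())[:12],g.shape);print("dark px",cc.mean()+285,r.mean()+160,g.min())
```

```text
0.08830706472169844 [-0.22  0.06 -0.46  0.03 -0.03  0.  ]
43.2417
dark px 353.0833333333333 179.33333333333334 91.0
dark px 353.75 179.08333333333334 92.0
```

View pics/fin.png

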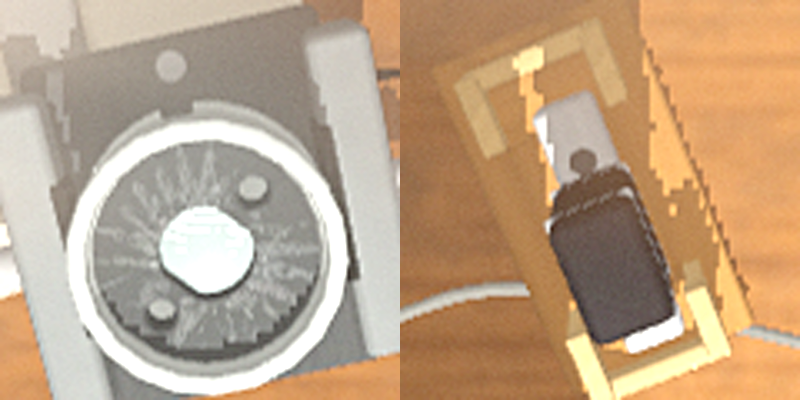

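View pics/fin0.png

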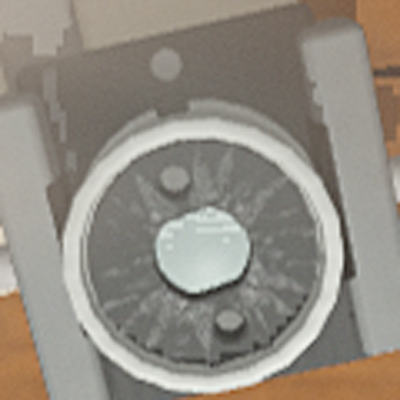

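After the job, the ring's holes have turned (upper one from (175,181) to (253,188)). The set-screw notch moved only with the whole view (about 1 px). The spanner stands upright in the large rest, so I hand in.

```bash
python3 -c "
from station import *
print(hand_in(),get_time())"
```

```text
the job is handed in; nothing more can be done
the job is handed in; nothing more can be done
```

The job is handed in: I turned the ring about 1 rad clockwise to a firm stop at about 0.39 N m, the barrel showed no visible turn in its clamp, and the spanner stands upright back in its rest at about 43 s; I went nowhere near the loupe, screwdriver or tape but did not re-check them in a picture, and no verdict was shown.

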